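# Charge the grinding jar from the scoop

## Robot

A 6-joint arm with a two-finger parallel gripper is mounted at the origin on the work surface. World frame = base frame: x ahead of the robot, y to its left, z up, the work surface at z = 0. Lengths are in mm, angles in degrees, forces in N, time in s.
With the tool pointing down it reaches from about 350 to 850 mm from the base axis. Payload 8.1 kg.
Tool frame: the origin (TCP) lies at the very end of the fingers, on their centre line; the grasp point (between the pads) lies 19 mm behind it; z points along the fingers, y is the direction in which the jaws open and shut (so a half turn about z gives the same grasp; the last joint's range is limited). The gripper opens to 85 mm and grips with 20 to 120 N. Pads are 22 mm wide; open, the fingers measure 114 mm over their backs; the gripper's body (76 mm by 85 mm) begins 54 mm behind the grasp point. The pads swing forward as they close: fully open they stand 13 mm farther back than shut.
Start: joints at [-4.893, 7.471, 85.268, -0, 87.261, -4.893], TCP at [600.004, 0.022, 231.292] pointing down, gripper open.
Joint ranges: [-169.43, 169.43], [-51.17, 129.36], [1.28, 143.12], [-76.62, 256.62], [0, 156.53], [-152.29, 152.29]. Speed limits (degrees/s): [136.94, 136.94, 159.86, 180, 180, 180].

## Interface

Orientations are given as [roll, pitch, yaw] about the fixed x, y, z axes, in that order (R = Rz(yaw) Ry(pitch) Rx(roll)).
In Python, from bench import r gives the robot as it stands.
- The arm moves only by the shell command python3 -m jog 'ROWS' [OPENING] [FORCE]. ROWS is JSON, a list of rows, each a list of 6 numbers: the shift along the tool's x, y, z normalised to -1 to 1, where 1 is 0.25 m, then the turn, a rotation vector about the tool's x, y, z normalised to -1 to 1, where 1 is pi rad. In form: [[x, y, z, ax, ay, az], ...]. A call has 1 to 10 rows; each row is the pose to reach, as a shift and turn from the pose commanded when the call began, along the tool's axes at that moment, turning the shorter way round; what a row does not reach only later rows make up. A row lasts 1/10 s, in which the tool goes at most 50 mm and 8.59 degrees, less where a joint would pass 70% of its speed; a pose out of reach is approached as far as the arm can. A call with a number of a shift or a turn outside -1 to 1 is refused whole. A call with a gripper value outside its range is refused whole. OPENING is the opening, from 0 (shut) to 1 (fully open), set as the call begins (- or left out, the last holds). The fingers move at their own pace and stop on an object; FORCE is the grip in N (left out, the last holds). Time passes only in rows, so rows that repeat a pose let the fingers close. It gives the time, the measured TCP pose, the force and the opening at its end, in the units of the state.
- r.sense(): the state, without advancing time (a new reading comes with each control period).
- r.snapshot(name): name is "scene" or "side" or "wrist"; returns a dict with "pixels" (420x560x3 uint8, red, green, blue), "intrinsics" (3x3 intrinsics, pixels), "dist" ([k1, k2, p1, p2, k3] as OpenCV has them; the pictures are not rectified), "extrinsics" (4x4, takes a point from camera to world coordinates). Camera axes: x right, y down, z forward; pixel columns grow to the right and rows downward; lengths in mm; the calibration is good to about 2 mm. A picture is of the moment at which its call begins. There is no depth.
- r.hand_in(): hands the job in, once; it reports no verdict.
The state is a dict: "time": time; "joint_pos": joint angles; "qd": joint speeds; "joint_efforts": joint torques, N m; "tool_pos": TCP position; "tcp_rot": TCP orientation; "ft_force": force on the tool from outside, world axes, zero at the start; "wrist_torque": the same for the moment, N m; "finger_gap": finger opening in mm.
Only numpy, scipy, OpenCV 4.12 (cv2) and the standard library are available. Lean on these libraries where they do the work, as an engineer would, in place of code of your own. Each camera call takes 0.05 s, during which the arm holds its last target.

## Task

On the sample-preparation bench, pick up the black scoop with the orange grip by that grip, carry it level with its two steel grinding balls, and bring its open lip over the mouth of the open, empty jar with the blue band, down to no more than about 3 cm above the jar's rim. Only then tip it so that both balls roll into the jar and none can bounce out. Afterwards stand the empty scoop level on a free patch of the bench and let go.

Things in the scene. Friction and masses are not known exactly. Their poses are not given: they have to be found in the camera images.
- scoop: Loose black plastic scoop with ORANGE grip (not the green one), 112 x 56 mm, walls 34. Origin under it, z up, +x to the open lip. Closed back at x -50, flat floor to x 0, then a 21 degree ramp up to the lip at x 50: balls stay in when level, all roll out at 50 degrees nose-down. Grip: upright block at x -56, y 0, 26 along x, 20 across y, z 48 to 96; pinch across y from above.
- scoop_lip (a point): Middle of the scoop's pouring lip, at (50, 0, 22) mm in the scoop's frame; its axes are the scoop's.
- jar: Target: open, empty round metal jar with a BLUE band, fixed to the bench. Origin at the centre of its underside on the bench, z up. Rim 50 mm high, outside 80 mm wide (94 at the foot), mouth 70 mm wide, inner floor 8 mm high. Beside it stand a jar with a yellow band full of brass balls and a lidded one with a red band, 73 mm high: keep above them.
- ball_a_center (a point): Centre of a loose bright steel ball of 16 mm diameter, 17 g, that starts on the flat floor of the orange-gripped scoop.
- ball_b_center (a point): Centre of the second, identical steel ball, beside the first.

How it is judged:
By the outcome, as a careful person would: the job done as asked, in the order asked, and still so for the second after the job is handed in, with the robot touching nothing.
It also fails if it takes over 54 s, if anything falls off the work surface, if the arm or the gripper's body presses on something with over 40 N, if the wrist force passes 120 N, or if a joint passes its speed limit or range.

## Working session

There is one attempt and no reset: what is moved stays moved. The work goes in short steps, Python scripts to look and compute and a shell command to move; the robot and the scene stay as the last step left them, time stands still between calls to the robot, and variables do not carry over. Pictures are saved under pics/ and viewed, and the job is handed in when it is done.

```bash
ls; mkdir -p pics; python3 - <<'E'
from bench import r
import cv2,json
s=r.sense();print(s)
for n in ["scene","side","wrist"]:
    d=r.snapshot(n);cv2.imwrite(f"pics/{n}0.png",d["pixels"][:,:,::-1])
    import numpy as np
    np.savez(f"pics/{n}0.npz",**{k:np.array(v) for k,v in d.items()})
    print(n,np.round(d["intrinsics"],1).tolist(),d["dist"],np.round(d["extrinsics"],3).tolist())
E
```

```text
pics
{'time': 0.0, 'joint_pos': array([-4.89419305e+00,  7.51429432e+00,  8.53284724e+01,  7.01837362e-04,
        8.72610953e+01, -4.89198809e+00]), 'qd': array([ 0.01038063, -0.06765764, -0.01900126, -0.09106976, -0.08483992,
       -0.0294619 ]), 'joint_efforts': array([-1.90700346e-03, -5.69404185e+01, -5.00557995e+01, -2.19391650e-04,
        1.44415747e-02,  7.24149572e-05]), 'tool_pos': array([5.99462017e+02, 6.10188186e-02, 2.30260641e+02]), 'tcp_rot': array([-1.79896576e+02, -9.55552449e-03,  8.99977522e+01]), 'ft_force': array([ 1.01860713,  0.33689893, -0.03834907]), 'wrist_torque': array([-0.00622653,  0.03378694,  0.08091985]), 'finger_gap': 84.98789041495147}
scene [[434.6, 0.0, 277.5], [0.0, 434.6, 211.6], [0.0, 0.0, 1.0]] [-0.1075764  0.         0.         0.         0.       ] [[-0.881, 0.277, -0.383, 834.252], [0.472, 0.481, -0.739, 555.202], [-0.02, -0.832, -0.555, 465.594], [0.0, 0.0, 0.0, 1.0]]
side [[488.4, 0.0, 274.6], [0.0, 488.4, 207.6], [0.0, 0.0, 1.0]] [-0.00994037  0.          0.          0.          0.        ] [[-0.932, -0.283, 0.225, 300.093], [-0.362, 0.71, -0.605, 605.623], [0.011, -0.645, -0.764, 868.397], [0.0, 0.0, 0.0, 1.0]]
wrist [[348.6, 0.0, 281.2], [0.0, 348.6, 213.2], [0.0, 0.0, 1.0]] [-0.00586837  0.          0.          0.          0.        ] [[1.0, 0.001, -0.0, 599.81], [0.001, -0.946, -0.325, 85.186], [-0.001, 0.325, -0.946, 373.52], [0.0, 0.0, 0.0, 1.0]]
```

View pics/scene0.png

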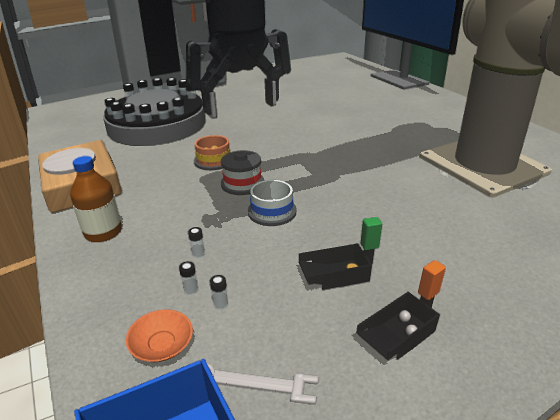

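View pics/side0.png

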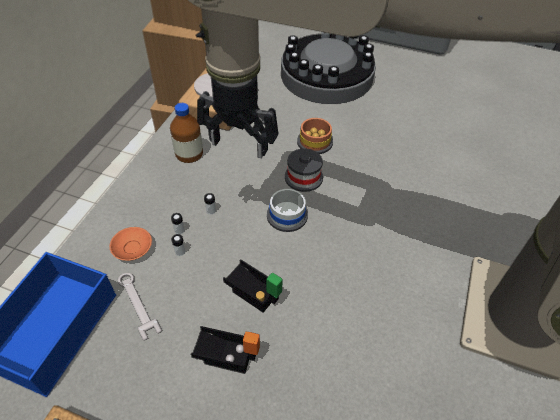

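View pics/wrist0.png

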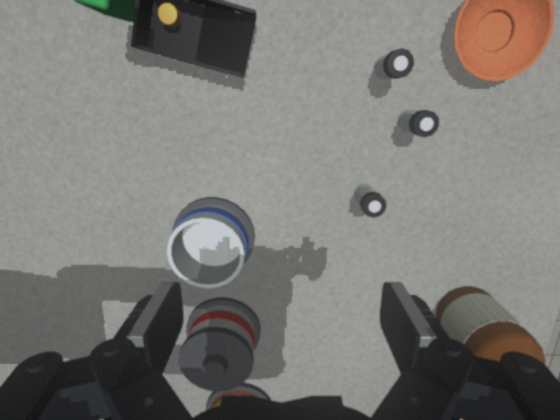

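```bash
python3 - <<'E'
import cv2,numpy as np
a=cv2.imread('pics/scene0.png')[250:370,340:460];b=cv2.imread('pics/side0.png')[310:390,175:275]
a=cv2.resize(a,(480,480),interpolation=cv2.INTER_CUBIC);b=cv2.resize(b,None,fx=3.2,fy=4,interpolation=cv2.INTER_CUBIC)
b=cv2.resize(cv2.imread('pics/side0.png')[310:390,190:270],(480,480),interpolation=cv2.INTER_CUBIC)
o=np.hstack([a,b]);o=cv2.resize(o,(800,400));o=np.clip(o.astype(float)*1.6,0,255).astype('uint8')
cv2.imwrite('pics/crop0.png',o)
E
```

```text
(no output)
```

View pics/crop0.png

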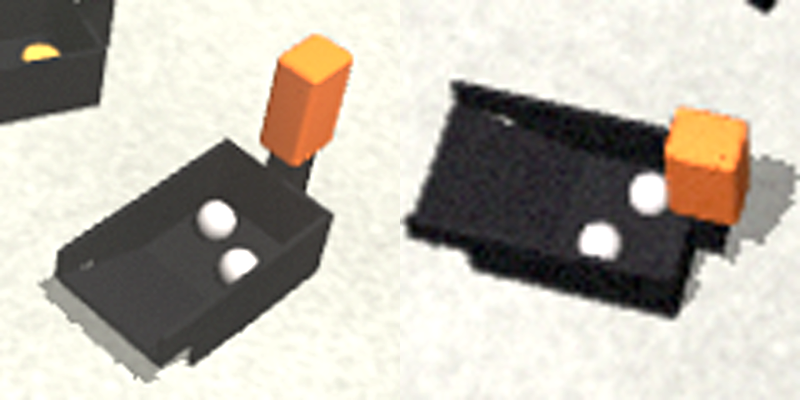

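```bash
cat > h.py <<'E'
import cv2,numpy as np
def ray(d,uv):
    p=cv2.undistortPoints(np.array([[uv]],float),d['intrinsics'],d['dist'])[0,0]
    E=d['extrinsics'];v=E[:3,:3]@np.array([p[0],p[1],1]);return E[:3,3],v/np.linalg.norm(v)
def plane(d,uv,z):
    o,v=ray(d,uv);return o+v*(z-o[2])/v[2]
def tri(*prs):
    A=np.zeros((3,3));b=np.zeros(3);R=[]
    for d,uv in prs:
        o,v=ray(d,uv);P=np.eye(3)-np.outer(v,v);A+=P;b+=P@o;R.append((o,v))
    x=np.linalg.solve(A,b);return x,[round(float(np.linalg.norm((np.eye(3)-np.outer(v,v))@(x-o))),1) for o,v in R]
def proj(d,X):
    Ei=np.linalg.inv(d['extrinsics']);p,_=cv2.projectPoints(np.array(X,float).reshape(-1,3),cv2.Rodrigues(Ei[:3,:3])[0],Ei[:3,3],d['intrinsics'],d['dist']);return p[:,0]
E
python3 - <<'E'
from h import *
np.set_printoptions(precision=1,suppress=True)
S,D,W=[dict(np.load(f'pics/{n}0.npz')) for n in('scene','side','wrist')]
gs,gd=(434.5,268),(251.6,337)
print('grip',tri((S,gs),(D,gd)),plane(S,gs,96),plane(D,gd,96))
for c,uv in (('far',(407.5,292)),('near',(440,314)),('lip',(357.4,325))): print(c,plane(S,uv,34))
for c,uv in (('lipfar',(201,326.6)),('lipnear',(192,354.4)),('backnear',(255,359))): print('side',c,plane(D,uv,34))
# balls
print('ball',tri((S,(405,315.5)),(D,(239.5,348.5))),tri((S,(411.5,330)),(D,(230,358.3))))
# orange masks
for n,d in(('S',S),('D',D)):
    h=cv2.cvtColor(d['pixels'],cv2.COLOR_RGB2HSV)
    m=cv2.inRange(h,(5,200,60),(22,255,255));k,l,st,c=cv2.connectedComponentsWithStats(m)
    for i in range(1,k):
        if st[i,4]>60: print(n,st[i],c[i])
    m=cv2.inRange(h,(105,150,40),(130,255,255));k,l,st,c=cv2.connectedComponentsWithStats(m)
    for i in range(1,k):
        if st[i,4]>60: print(n,'blue',st[i],c[i])
E
python3 - <<'E'
import cv2,numpy as np
c=[('scene',(235,170)),('side',(250,175)),('wrist',(155,190))]
o=np.hstack([cv2.resize(cv2.imread(f'pics/{n}0.png')[y:y+(70 if n!='wrist' else 110),x:x+(70 if n!='wrist' else 110)],(266,266),interpolation=cv2.INTER_CUBIC) for n,(x,y) in c])
cv2.imwrite('pics/jar0.png',o)
E
```

```text
grip (array([460.9, 274.7,  91.4]), [0.9, 0.9]) [465.7 279.3  96. ] [460.3 275.7  96. ]
far [474.1 251.1  34. ]
near [464.7 305.1  34. ]
lip [571.5 264.7  34. ]
side lipfar [568.3 264.6  34. ]
side lipnear [558.9 318.8  34. ]
side backnear [451.2 285.5  34. ]
ball (array([489.7, 268.7,  11.2]), [0.1, 0.1]) (array([498.5, 292. ,   9.5]), [0.4, 0.4])
S [ 71 179  13  21 156] [ 76.5 189.1]
S blue [ 365    0   91   49 3140] [415.2  18.5]
S blue [ 73 156  21  16 255] [ 82.9 163.7]
S blue [251 199  42  17 277] [272.3 209.9]
S blue [  74  359  161   61 5501] [164.9 398.7]
D blue [175 103  14  13 145] [181.5 109.1]
D blue [270 210  35  15 152] [286.8 219.3]
D blue [    0   252   116   145 10536] [ 49.4 320.2]
```

View pics/jar0.png

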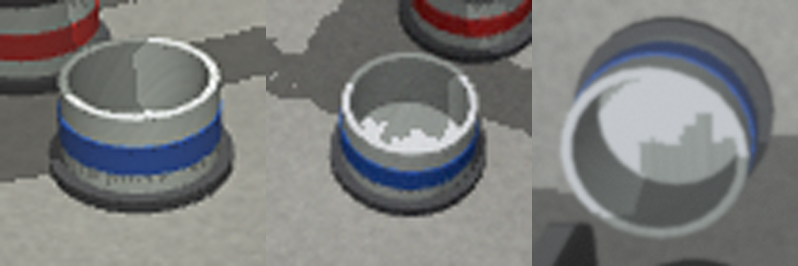

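```bash
python3 - <<'E'
from h import *
np.set_printoptions(precision=1,suppress=True)
S,D,W=[dict(np.load(f'pics/{n}0.npz')) for n in('scene','side','wrist')]
js,jd,jw=(271.6,190.6),(288,202.4),(205.7,253.3)
print(tri((S,js),(D,jd),(W,jw)),plane(S,js,50),plane(D,jd,50),plane(W,jw,50))
print('red lid',plane(W,(218,362),73),plane(D,(304,163),73), 'yellow',plane(D,(316,131),50))
print('green grip',plane(D,(274,283),96),plane(S,(372,221),96),'green lip', plane(D,(228,272),30), 'vials',[plane(D,u,20) for u in((210,205),(178,222),(178,245))])
E
```

```text
(array([520.9, -71.6,  45.4]), [0.5, 0.5, 0.7]) [523.7 -65.5  50. ] [519.2 -67.4  50. ] [522.6 -69.4  50. ]
red lid [ 532.3 -186.4   73. ] [ 520.2 -175.2   73. ] yellow [ 535.7 -318.    50. ]
green grip [463.4 163.1  96. ] [469.6 155.2  96. ] green lip [573.1 135.5  30. ] vials [array([689.8, -18.7,  20. ]), array([733.7,  52.1,  20. ]), array([703.6, 107.5,  20. ])]
```

```bash
python3 -m jog '[[0.8,-0.4,0,0,0,0.447],[0.8,-0.4,0,0,0,0.447],[0.8,-0.4,0,0,0,0.447],[0.8,-0.4,0,0,0,0.447],[0.8,-0.4,0,0,0,0.447],[0.8,-0.4,0,0,0,0.447],[0.8,-0.4,0,0,0,0.447],[0.8,-0.4,0,0,0,0.447],[0.8,-0.4,0,0,0,0.447],[0.8,-0.4,0,0,0,0.447]]' 1 60
python3 - <<'E'
from bench import r
import cv2,numpy as np
d=r.snapshot('wrist');np.savez('pics/wrist1.npz',**{k:np.array(v) for k,v in d.items()});cv2.imwrite('pics/wrist1.png',d['pixels'][:,:,::-1])
s=r.sense();print(s['time'],s['tool_pos'],s['tcp_rot'],s['joint_pos'])
E
```

```text
time: 1.15
tool_pos: [499.7, 200.1, 230.9]
tcp_rot: [180.0, 0.0, 9.2]
ft_force: [-0.1, 0.1, -0.2]
finger_gap: 85.5
1.2 [499.74911387 200.01543371 230.92758671] [1.79993970e+02 3.83692868e-02 9.02756391e+00] [ 1.63555878e+01 -2.04881113e+00  9.51278935e+01 -1.08818149e-03
  8.69597426e+01  9.73280799e+01]
```

View pics/wrist1.png

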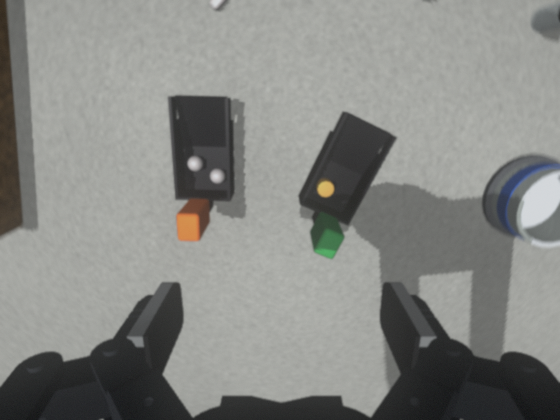

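```bash
python3 - <<'E'
from h import *
np.set_printoptions(precision=1,suppress=True)
W=dict(np.load('pics/wrist1.npz'))
im=W['pixels'][:,:,::-1]
cv2.imwrite('pics/c1.png',cv2.resize(np.clip(im[85:250,155:250].astype(float)*1.5,0,255).astype('uint8'),None,fx=3.6,fy=3.6,interpolation=cv2.INTER_CUBIC))
E
```

```text
(no output)
```

View pics/c1.png

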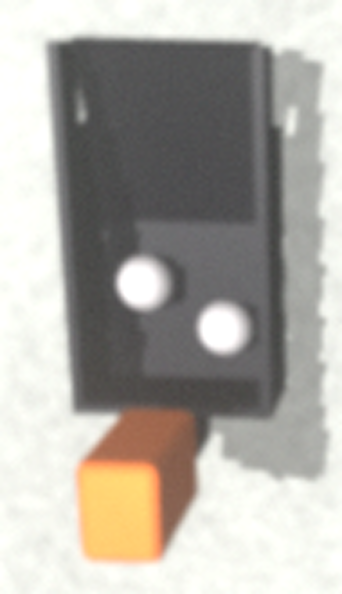

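```bash
python3 - <<'E'
from h import *
np.set_printoptions(precision=1,suppress=True)
W=dict(np.load('pics/wrist1.npz'))
f=lambda u,z:plane(W,(155+u[0]/3.6,85+u[1]/3.6),z)
g=f((120,511),96);print('grip',g)
c=[f(u,34) for u in((48,42),(272,42),(74,412),(274,414))];print(c)
ax=(c[0]+c[1])/2-(c[2]+c[3])/2;print('yaw',np.degrees(np.arctan2(ax[1],ax[0])),np.linalg.norm(ax))
t=[f(u,96) for u in((78,511),(162,511))];print(t)
for a,b in((0,1),(2,3)):
  v=c[a]-c[b];print(np.degrees(np.arctan2(-v[0],v[1])),np.linalg.norm(v))
e=(c[0]+c[1]+c[2]+c[3])/4;print(e, e-g)
E
```

```text
grip [463.4 275.7  96. ]
[array([563.2, 317.5,  34. ]), array([572.5, 260.6,  34. ]), array([464.7, 304.5,  34. ]), array([473.2, 248.5,  34. ])]
yaw 7.213887849286589 99.6690944674514
[array([461.8, 285.6,  96. ]), array([465. , 265.9,  96. ])]
9.22094569101053 57.66084335418993
8.6753894796873 56.577152411960455
[518.4 282.8  34. ] [ 55.   7. -62.]
```

```bash
python3 -m jog '[[-0.094,-0.323,0.1,0,0,0.006],[-0.094,-0.323,0.2,0,0,0.006],[-0.094,-0.323,0.3,0,0,0.006],[-0.094,-0.323,0.4,0,0,0.006],[-0.094,-0.323,0.4,0,0,0.006]]'
python3 - <<'E'
from bench import r
import cv2,numpy as np
d=r.snapshot('wrist');np.savez('pics/wrist2.npz',**{k:np.array(v) for k,v in d.items()});cv2.imwrite('pics/wrist2.png',d['pixels'][:,:,::-1])
s=r.sense();print(s['time'],s['tool_pos'],s['tcp_rot'],s['joint_pos'])
E
```

```text
time: 1.7
tool_pos: [460.4, 274.7, 126.9]
tcp_rot: [179.9, 0.4, 8.6]
ft_force: [-0.4, -0.1, -0.1]
finger_gap: 85.2
1.75 [461.79314604 275.10222353 129.35977905] [179.92447494   0.252096     8.54909638] [2.53172977e+01 2.23129053e+00 1.01671548e+02 4.27886746e-04
 7.63603268e+01 1.06767933e+02]
```

View pics/wrist2.png

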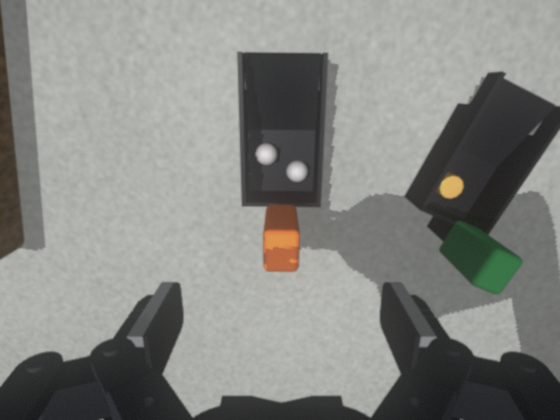

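```bash
python3 - <<'E'
from h import *
W=dict(np.load('pics/wrist2.npz'));print(plane(W,(282,251),96).round(1))
E
python3 -m jog '[[0,0,0.06,0,0,0],[0,0,0.12,0,0,0],[0,0,0.18,0,0,0],[0,0,0.24,0,0,0],[0,0,0.28,0,0,0],[0,0,0.305,0,0,0],[0,0,0.305,0,0,0],[0,0,0.305,0,0,0]]'
```

```text
[462.7 275.6  96. ]
time: 2.55
tool_pos: [463.7, 275.9, 55.3]
tcp_rot: [-180.0, -0.0, 8.5]
ft_force: [0.5, -0.2, 0.5]
finger_gap: 85.4
```

```bash
python3 -m jog '[[0,0,0,0,0,0],[0,0,0,0,0,0],[0,0,0,0,0,0],[0,0,0,0,0,0],[0,0,0,0,0,0],[0,0,0,0,0,0],[0,0,0,0,0,0],[0,0,0,0,0,0],[0,0,0,0,0,0],[0,0,0,0,0,0]]' 0 70
python3 -m jog '[[0,0,-0.004,0,0,0],[0,0,-0.012,0,0,0],[0,0,-0.024,0,0,0],[0,0,-0.04,0,0,0],[0,0,-0.06,0,0,0],[0,0,-0.08,0,0,0],[0,0,-0.095,0,0,0],[0,0,-0.1,0,0,0],[0,0,-0.1,0,0,0]]'
python3 - <<'E'
from bench import r
import cv2,numpy as np
for n in('wrist','side'):
  d=r.snapshot(n);np.savez(f'pics/{n}3.npz',**{k:np.array(v) for k,v in d.items()});cv2.imwrite(f'pics/{n}3.png',d['pixels'][:,:,::-1])
s=r.sense();print(s['time'],s['tool_pos'],s['tcp_rot'],s['finger_gap'])
a=cv2.imread('pics/wrist3.png');b=cv2.imread('pics/side3.png')
cv2.imwrite('pics/m3.png',np.hstack([cv2.resize(a,(400,300)),cv2.resize(b[200:400,120:387],(400,300))]))
E
```

```text
time: 3.55
tool_pos: [463.6, 275.8, 55.3]
tcp_rot: [-180.0, -0.0, 8.5]
ft_force: [-1.0, -0.9, 4.5]
finger_gap: 18.9
time: 4.45
tool_pos: [463.7, 275.8, 80.4]
tcp_rot: [-180.0, -0.0, 8.5]
ft_force: [-0.9, 0.1, -1.5]
finger_gap: 19.5
4.55 [463.32016654 275.69687821  79.88819669] [1.79995247e+02 1.35390119e-02 8.45958169e+00] 19.197342585216703
```

View pics/m3.png

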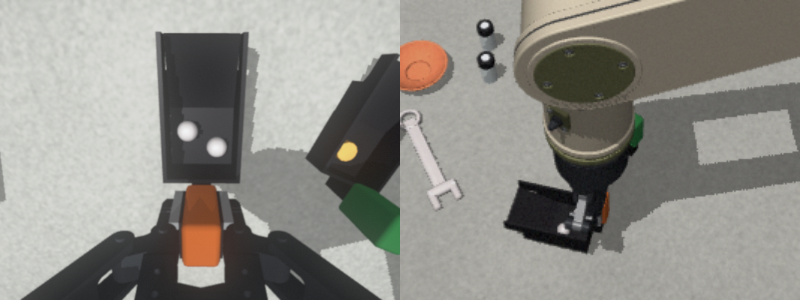

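```bash
python3 - <<'E'
from h import *
np.set_printoptions(precision=1,suppress=True)
W=dict(np.load('pics/wrist3.npz'))
im=W['pixels'][:,:,::-1]
cv2.imwrite('pics/c3.png',cv2.resize(np.clip(im[35:270,210:360].astype(float)*1.5,0,255).astype('uint8'),None,fx=2.5,fy=2.5,interpolation=cv2.INTER_CUBIC))
T=np.array([463.5,275.8,80.3]);a=np.radians(8.5);ex=np.array([np.cos(a),np.sin(a),0]);ey=np.array([-np.sin(a),np.cos(a),0])
o=lambda x,y,z:T+ex*(x+56)+ey*y+np.array([0,0,z-55.3])
print(proj(W,[o(50,28,34),o(50,-28,34),o(-50,28,34),o(-50,-28,34),o(50,0,22)]))
E
```

```text
[[218.4  40.5]
 [349.4  40.5]
 [229.5 253.2]
 [337.2 253.2]
 [283.7  44.2]]
```

View pics/c3.png

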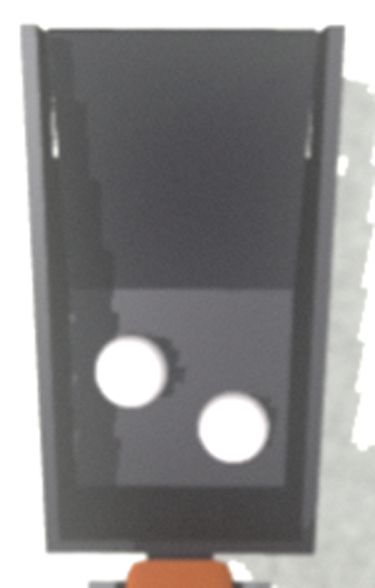

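```bash
python3 -m jog '[[0,0,-0.016,0,0,0],[0,0,-0.048,0,0,0],[0,0,-0.096,0,0,0],[0,0,-0.16,0,0,0],[0,0,-0.232,0,0,0],[0,0,-0.296,0,0,0],[0,0,-0.344,0,0,0],[0,0,-0.376,0,0,0],[0,0,-0.396,0,0,0],[0,0,-0.4,0,0,0]]'
python3 -m jog '[[-0.005,0.015,0,0,0,0],[-0.016,0.045,0,0,0,0],[-0.032,0.091,0,0,0,0],[-0.053,0.151,0,0,0,0],[-0.075,0.211,0,0,0,0],[-0.096,0.272,0,0,0,0],[-0.118,0.332,0,0,0,0],[-0.139,0.392,0,0,0,0],[-0.16,0.453,0,0,0,0],[-0.182,0.513,0,0,0,0]]'
python3 -m jog '[[-0.021,0.06,0,0,0,0],[-0.043,0.121,0,0,0,0],[-0.064,0.181,0,0,0,0],[-0.086,0.241,0,0,0,0],[-0.107,0.302,0,0,0,0],[-0.128,0.362,0,0,0,0],[-0.15,0.422,0,0,0,0],[-0.171,0.483,0,0,0,0],[-0.192,0.543,0,0,0,0],[-0.214,0.604,0,0,0,0]]'
python3 -m jog '[[-0.016,0.045,0,0,0,0.004],[-0.029,0.083,0,0,0,0.014],[-0.039,0.109,0,0,0,0.028],[-0.045,0.128,0,0,0,0.044],[-0.049,0.138,0,0,0,0.06],[-0.049,0.14,0,0,0,0.074],[-0.049,0.14,0,0,0,0.084],[-0.049,0.14,0,0,0,0.089],[-0.049,0.14,0,0,0,0.089],[-0.049,0.14,0,0,0,0.089]]'
cat > snap.py <<'E'
import sys
from bench import r
import cv2,numpy as np
k=sys.argv[1]
for n in sys.argv[2:]:
  d=r.snapshot(n);np.savez(f'pics/{n}{k}.npz',**{k_:np.array(v) for k_,v in d.items()});cv2.imwrite(f'pics/{n}{k}.png',d['pixels'][:,:,::-1])
s=r.sense();print(s['time'],s['tool_pos'].round(1),s['tcp_rot'].round(2),s['joint_pos'].round(1),s['finger_gap'])
E
python3 snap.py 4 wrist scene
```

```text
time: 5.55
tool_pos: [463.6, 275.8, 180.5]
tcp_rot: [-180.0, -0.0, 8.5]
ft_force: [-0.1, -0.1, -2.0]
finger_gap: 19.4
time: 6.55
tool_pos: [437.0, 140.8, 180.1]
tcp_rot: [180.0, -0.0, 8.4]
ft_force: [-0.2, 0.2, -1.7]
finger_gap: 19.2
time: 7.55
tool_pos: [406.1, -16.2, 180.1]
tcp_rot: [180.0, -0.0, 8.4]
ft_force: [-0.8, 0.6, -0.9]
finger_gap: 19.5
time: 8.55
tool_pos: [399.7, -51.4, 180.0]
tcp_rot: [-180.0, 0.0, -7.5]
ft_force: [0.8, -0.4, -1.5]
finger_gap: 19.4
8.65 [399.6 -51.4 180. ] [-180.      0.     -7.54] [-14.6 -23.2 118.5   0.   84.7  82.9] 19.41434813014317
```

View pics/wrist4.png

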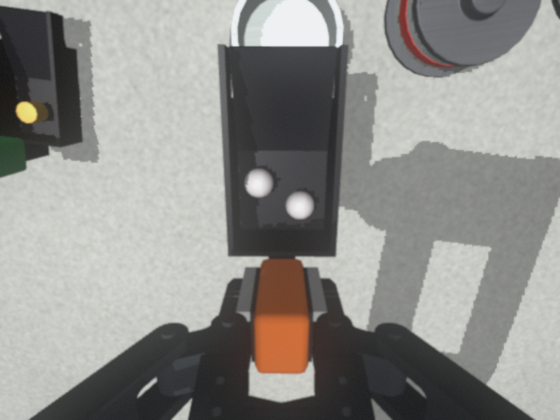

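View pics/scene4.png

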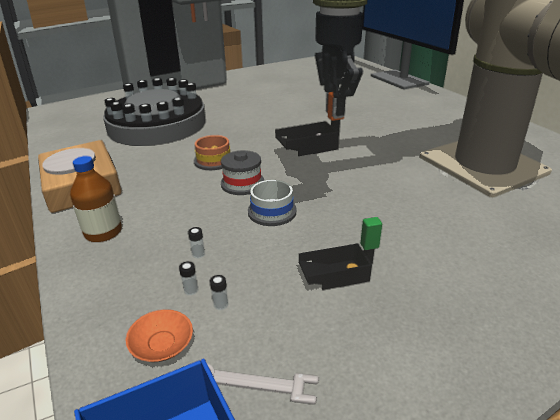

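```bash
python3 - <<'E'
from h import *
W=dict(np.load('pics/wrist4.npz'));W['pixels']=W['pixels'].copy()
t=np.linspace(0,2*np.pi,60)
for C,col in (((521.8,-67.4),(255,0,0)),):
  for R in (40,35):
    for p in proj(W,np.c_[C[0]+R*np.cos(t),C[1]+R*np.sin(t),0*t+50]):
      if 0<=p[0]<560 and 0<=p[1]<420: cv2.circle(W['pixels'],(int(round(p[0])),int(round(p[1]))),0,col,-1)
im=W['pixels'][:,:,::-1][0:100,190:390]
cv2.imwrite('pics/j4.png',cv2.resize(im,None,fx=4,fy=4,interpolation=cv2.INTER_NEAREST))
for u in((231,30),(344,30)): print(plane(W,u,50))
E
```

```text
[529.63998772 -31.6316941   50.        ]
[ 519.28362207 -110.38282025   50.        ]
```

View pics/j4.png

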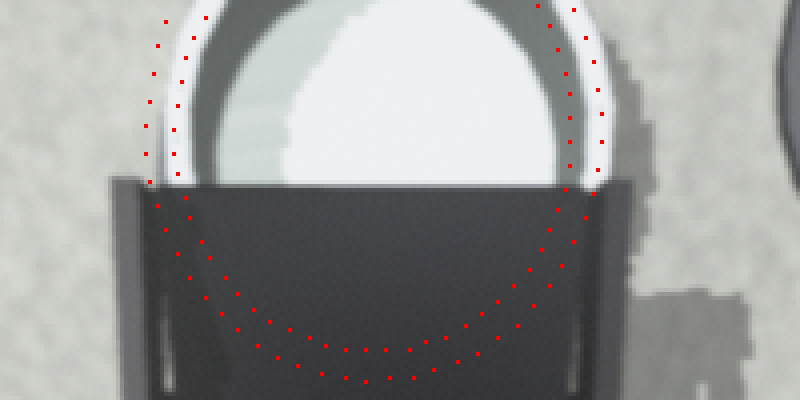

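```bash
python3 -m jog '[[0,0.002,0.012,0,0,0],[0,0.004,0.036,0,0,0],[0,0.007,0.072,0,0,0],[0,0.009,0.116,0,0,0],[0,0.011,0.164,0,0,0],[0,0.011,0.208,0,0,0],[0,0.011,0.244,0,0,0],[0,0.011,0.272,0,0,0],[0,0.011,0.29,0,0,0],[0,0.011,0.296,0,0,0]]'
python3 -m jog '[[0,0,0,0,0,0],[0,0,0,0,0,0]]'
python3 snap.py 5 wrist scene side
python3 - <<'E'
import cv2,numpy as np
a=cv2.imread('pics/scene5.png')[100:260,200:400];b=cv2.imread('pics/side5.png')[130:290,220:420]
cv2.imwrite('pics/m5.png',np.hstack([cv2.resize(x,(400,320),interpolation=cv2.INTER_CUBIC) for x in(a,b)]))
E
```

```text
time: 9.65
tool_pos: [399.1, -54.1, 105.5]
tcp_rot: [-180.0, 0.0, -7.6]
ft_force: [-0.4, 0.1, -2.1]
finger_gap: 19.3
time: 9.85
tool_pos: [399.7, -54.3, 106.5]
tcp_rot: [180.0, -0.0, -7.6]
ft_force: [0.1, 0.1, -2.1]
finger_gap: 19.4
10.0 [399.6 -54.2 106.5] [ 1.80e+02 -4.00e-02 -7.56e+00] [-15.  -19.3 123.4   0.   75.8  82.5] 19.153152066063335
```

View pics/m5.png

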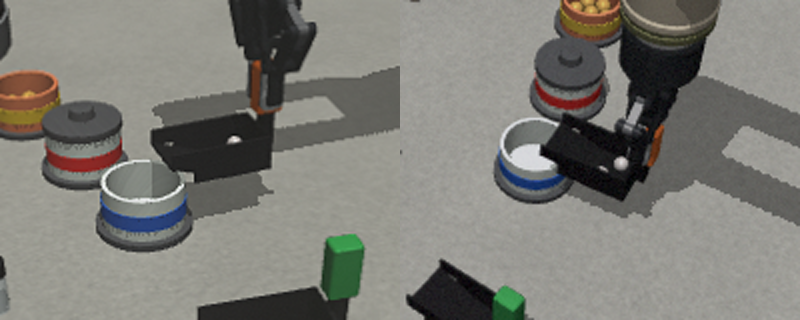

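View pics/wrist5.png

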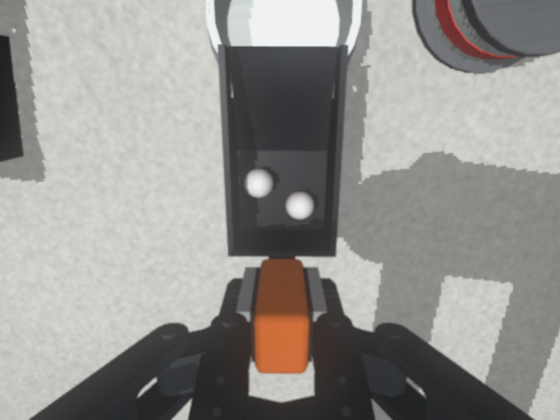

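```bash
cat > tip.py <<'E'
import numpy as np,sys
# tool-frame: x scoop fwd, z down ; lip in tool at (105,+33.5)
def pos(th,lx,lz): # TCP in (fwd,up) with lip at (lx,lz), nose-down th
    t=np.radians(th);return np.array([lx-105*np.cos(t)+33.5*np.sin(t), lz+105*np.sin(t)+33.5*np.cos(t)])
def rows(t0,l0,seq):
    p0=pos(t0,*l0);a=np.radians(t0)
    for th,lx,lz in seq:
        d=pos(th,lx,lz)-p0
        # tool x axis in world(fwd,up)=(c,-s); tool z axis (down) = (-s,-c)
        x=d@[np.cos(a),-np.sin(a)];z=d@[-np.sin(a),-np.cos(a)]
        print([round(x/250,3),0,round(z/250,3),0,round(-(th-t0)/180,4),0])
print('A');rows(0,(0,0),[(.3,0,0),(1,0,0),(2,0,0),(3,0,-1),(4,0,-2),(4.7,0,-3),(5,0,-3),(5,0,-3),(5,0,-3),(5,0,-3)])
print('B');rows(5,(0,-3),[(5+ (i+1)*1.3,0,-3-(i+1)*.6) for i in range(10)])
print('C');rows(18,(0,-9),[(18.5+i,1,-9) for i in range(10)])
print('D');rows(27.5,(1,-9),[(27.5+1.3*(i+1),1,-9) for i in range(10)])
print('E');rows(40.5,(1,-9),[(40.5+1.3*(i+1),1,-9) for i in range(10)])
E
python3 tip.py
```

```text
A
[np.float64(0.001), 0, np.float64(-0.002), 0, -0.0017, 0]
[np.float64(0.002), 0, np.float64(-0.007), 0, -0.0056, 0]
[np.float64(0.005), 0, np.float64(-0.015), 0, -0.0111, 0]
[np.float64(0.008), 0, np.float64(-0.018), 0, -0.0167, 0]
[np.float64(0.01), 0, np.float64(-0.021), 0, -0.0222, 0]
[np.float64(0.012), 0, np.float64(-0.022), 0, -0.0261, 0]
[np.float64(0.013), 0, np.float64(-0.024), 0, -0.0278, 0]
[np.float64(0.013), 0, np.float64(-0.024), 0, -0.0278, 0]
[np.float64(0.013), 0, np.float64(-0.024), 0, -0.0278, 0]
[np.float64(0.013), 0, np.float64(-0.024), 0, -0.0278, 0]
B
[np.float64(0.003), 0, np.float64(-0.007), 0, -0.0072, 0]
[np.float64(0.007), 0, np.float64(-0.014), 0, -0.0144, 0]
[np.float64(0.011), 0, np.float64(-0.021), 0, -0.0217, 0]
[np.float64(0.015), 0, np.float64(-0.028), 0, -0.0289, 0]
[np.float64(0.019), 0, np.float64(-0.035), 0, -0.0361, 0]
[np.float64(0.023), 0, np.float64(-0.041), 0, -0.0433, 0]
[np.float64(0.028), 0, np.float64(-0.048), 0, -0.0506, 0]
[np.float64(0.033), 0, np.float64(-0.054), 0, -0.0578, 0]
[np.float64(0.038), 0, np.float64(-0.061), 0, -0.065,
[... 1101 characters left out ...]
8, 0]
[np.float64(0.036), 0, np.float64(-0.082), 0, -0.065, 0]
[np.float64(0.041), 0, np.float64(-0.091), 0, -0.0722, 0]
E
[np.float64(0.003), 0, np.float64(-0.009), 0, -0.0072, 0]
[np.float64(0.007), 0, np.float64(-0.019), 0, -0.0144, 0]
[np.float64(0.01), 0, np.float64(-0.028), 0, -0.0217, 0]
[np.float64(0.014), 0, np.float64(-0.038), 0, -0.0289, 0]
[np.float64(0.018), 0, np.float64(-0.047), 0, -0.0361, 0]
[np.float64(0.022), 0, np.float64(-0.056), 0, -0.0433, 0]
[np.float64(0.026), 0, np.float64(-0.065), 0, -0.0506, 0]
[np.float64(0.031), 0, np.float64(-0.074), 0, -0.0578, 0]
[np.float64(0.036), 0, np.float64(-0.082), 0, -0.065, 0]
[np.float64(0.041), 0, np.float64(-0.091), 0, -0.0722, 0]
```

```bash
python3 -m jog '[[0.001,0,-0.002,0,-0.0017,0],[0.002,0,-0.007,0,-0.0056,0],[0.005,0,-0.015,0,-0.0111,0],[0.008,0,-0.018,0,-0.0167,0],[0.01,0,-0.021,0,-0.0222,0],[0.012,0,-0.022,0,-0.0261,0],[0.013,0,-0.024,0,-0.0278,0],[0.013,0,-0.024,0,-0.0278,0],[0.013,0,-0.024,0,-0.0278,0],[0.013,0,-0.024,0,-0.0278,0]]'
python3 snap.py 6 wrist
```

```text
time: 11.0
tool_pos: [402.4, -54.6, 112.0]
tcp_rot: [180.0, 5.0, -7.6]
ft_force: [0.7, -0.1, -1.8]
finger_gap: 19.6
11.05 [402.4 -54.6 112. ] [-180.      5.     -7.56] [-14.4 -13.2 118.1  -0.6  80.   83.3] 19.106892673876434
```

View pics/wrist6.png

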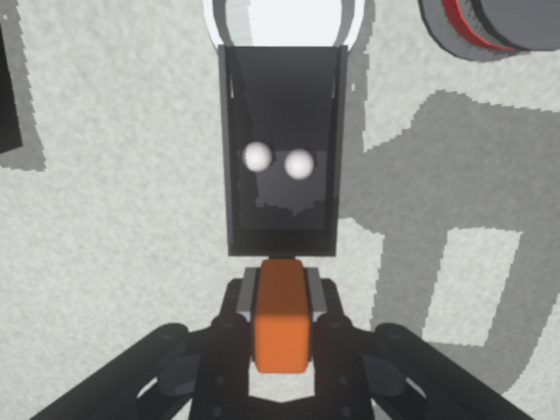

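```bash
python3 -m jog '[[0.003,0,-0.007,0,-0.0072,0],[0.007,0,-0.014,0,-0.0144,0],[0.011,0,-0.021,0,-0.0217,0],[0.015,0,-0.028,0,-0.0289,0],[0.019,0,-0.035,0,-0.0361,0],[0.023,0,-0.041,0,-0.0433,0],[0.028,0,-0.048,0,-0.0506,0],[0.033,0,-0.054,0,-0.0578,0],[0.038,0,-0.061,0,-0.065,0],[0.043,0,-0.067,0,-0.0722,0]]'
python3 snap.py 7 wrist scene
python3 - <<'E'
import cv2,numpy as np
a=cv2.imread('pics/scene7.png')[100:260,200:400];b=cv2.imread('pics/wrist7.png')
cv2.imwrite('pics/m7.png',np.hstack([cv2.resize(x,(400,320),interpolation=cv2.INTER_CUBIC) for x in(a,b)]))
E
```

```text
time: 12.05
tool_pos: [414.7, -56.2, 127.9]
tcp_rot: [-180.0, 18.1, -7.6]
ft_force: [0.5, 0.5, -1.8]
finger_gap: 19.7
12.15 [415.  -56.3 127.8] [180.    18.07  -7.56] [-13.2   2.3 103.8  -1.8  91.9  84.6] 19.210498016542147
```

View pics/m7.png

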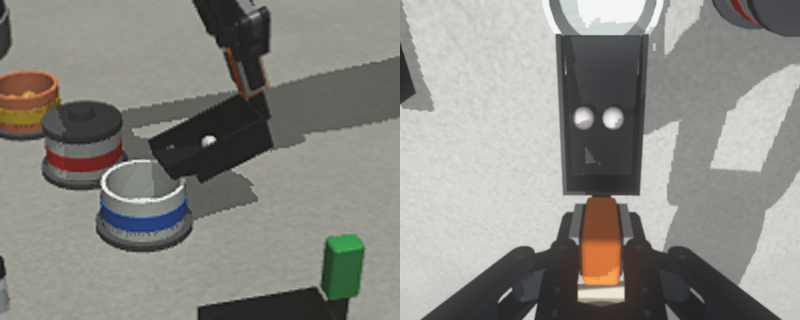

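```bash
python3 -m jog '[[0.005,0,-0.005,0,-0.0028,0],[0.007,0,-0.012,0,-0.0083,0],[0.01,0,-0.019,0,-0.0139,0],[0.013,0,-0.027,0,-0.0194,0],[0.016,0,-0.034,0,-0.025,0],[0.019,0,-0.041,0,-0.0306,0],[0.022,0,-0.048,0,-0.0361,0],[0.025,0,-0.055,0,-0.0417,0],[0.028,0,-0.062,0,-0.0472,0],[0.032,0,-0.069,0,-0.0528,0]]'
python3 snap.py 8 wrist scene
python3 - <<'E'
import cv2,numpy as np
a=cv2.imread('pics/scene8.png')[100:260,200:400];b=cv2.imread('pics/wrist8.png')
cv2.imwrite('pics/m8.png',np.hstack([cv2.resize(x,(400,320),interpolation=cv2.INTER_CUBIC) for x in(a,b)]))
E
```

```text
time: 13.15
tool_pos: [427.5, -57.9, 141.8]
tcp_rot: [180.0, 27.6, -7.6]
ft_force: [-0.3, 1.0, -2.5]
finger_gap: 19.2
13.25 [427.7 -58.  141.6] [-180.     27.57   -7.56] [-12.6  13.1  93.   -2.4 101.4  85.1] 19.237837447612623
```

View pics/m8.png

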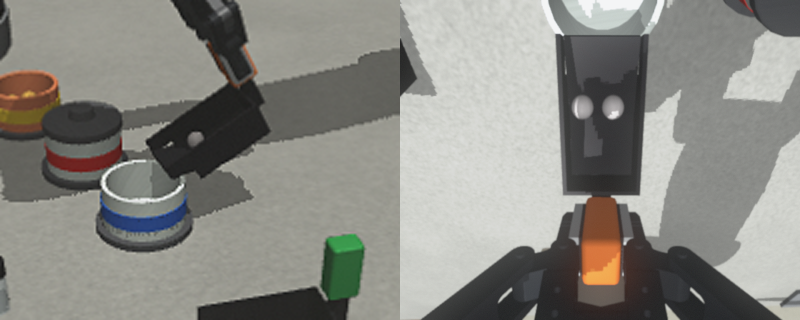

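```bash
python3 -m jog '[[0,0,0,0,0,0],[0,0,0,0,0,0],[0,0,0,0,0,0],[0,0,0,0,0,0],[0,0,0,0,0,0],[0,0,0,0,0,0],[0,0,0,0,0,0],[0,0,0,0,0,0]]'
python3 snap.py 9 wrist scene side
python3 - <<'E'
import cv2,numpy as np
a=cv2.imread('pics/scene9.png')[100:260,200:400];b=cv2.imread('pics/wrist9.png')
cv2.imwrite('pics/m9.png',np.hstack([cv2.resize(x,(400,320),interpolation=cv2.INTER_CUBIC) for x in(a,b)]))
E
```

```text
time: 14.05
tool_pos: [427.4, -57.9, 141.7]
tcp_rot: [-180.0, 27.5, -7.6]
ft_force: [-0.2, -0.0, -1.7]
finger_gap: 19.4
14.2 [427.4 -57.9 141.7] [180.    27.5   -7.56] [-12.6  13.   93.1  -2.4 101.3  85.1] 19.37840580603981
```

View pics/m9.png

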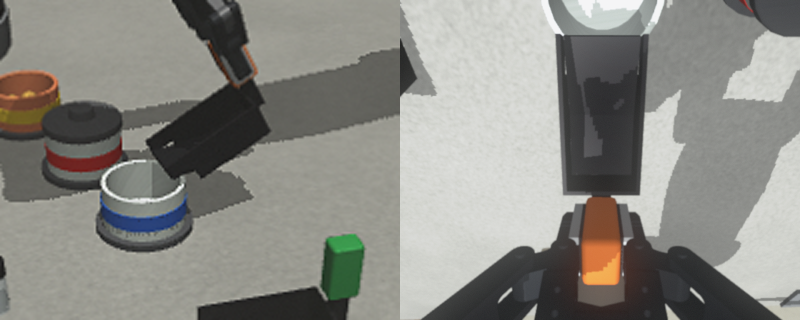

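```bash
python3 - <<'E'
import io,contextlib
with contextlib.redirect_stdout(io.StringIO()): import tip
tip.rows(27.5,(1,-9),[(27.5,-2,5),(27.5,-8,30),(24,-15,55),(20,-20,75),(15,-25,90),(10,-30,100),(5,-35,105),(0,-40,105)])
E
```

```text
[np.float64(-0.037), 0, np.float64(-0.044), 0, -0.0, 0]
[np.float64(-0.104), 0, np.float64(-0.122), 0, -0.0, 0]
[np.float64(-0.182), 0, np.float64(-0.172), 0, 0.0194, 0]
[np.float64(-0.244), 0, np.float64(-0.203), 0, 0.0417, 0]
[np.float64(-0.294), 0, np.float64(-0.209), 0, 0.0694, 0]
[np.float64(-0.332), 0, np.float64(-0.197), 0, 0.0972, 0]
[np.float64(-0.358), 0, np.float64(-0.167), 0, 0.125, 0]
[np.float64(-0.37), 0, np.float64(-0.12), 0, 0.1528, 0]
```

```bash
python3 -m jog '[[-0.037,0,-0.044,0,0,0],[-0.104,0,-0.122,0,0,0],[-0.182,0,-0.172,0,0.0194,0],[-0.244,0,-0.203,0,0.0417,0],[-0.294,0,-0.209,0,0.0694,0],[-0.332,0,-0.197,0,0.0972,0],[-0.358,0,-0.167,0,0.125,0],[-0.37,0,-0.12,0,0.1528,0],[-0.37,0,-0.12,0,0.1528,0],[-0.37,0,-0.12,0,0.1528,0]]'
python3 snap.py 10 wrist scene side
python3 - <<'E'
import cv2,numpy as np
a=cv2.imread('pics/side10.png')[160:260,220:345];b=cv2.imread('pics/wrist10.png')
cv2.imwrite('pics/m10.png',np.hstack([cv2.resize(x,(400,320),interpolation=cv2.INTER_CUBIC) for x in(a,b)]))
E
```

```text
time: 15.2
tool_pos: [359.5, -49.0, 212.2]
tcp_rot: [180.0, -0.1, -7.6]
ft_force: [0.3, 0.2, -1.2]
finger_gap: 19.2
15.35 [360.7 -49.1 212. ] [ 1.80e+02  3.00e-02 -7.56e+00] [-15.8 -31.6 121.   -0.   90.6  81.7] 19.26283121458708
```

View pics/m10.png

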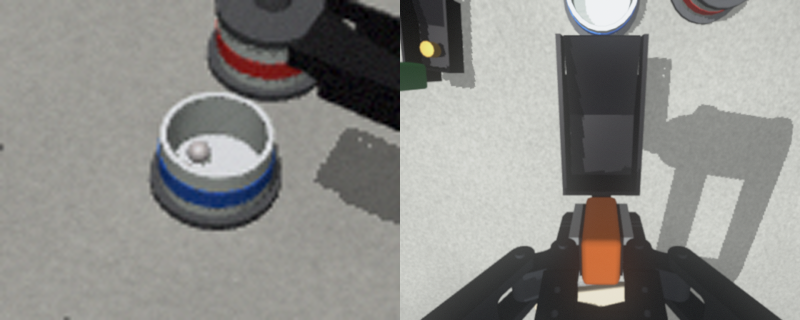

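```bash
python3 -m jog '[[0.02,-0.08,0,0,0,-0.01],[0.05,-0.2,0,0,0,-0.02],[0.08,-0.34,0,0,0,-0.03],[0.1,-0.42,0.06,0,0,-0.04],[0.104,-0.434,0.14,0,0,-0.042],[0.104,-0.434,0.24,0,0,-0.042],[0.104,-0.434,0.34,0,0,-0.042],[0.104,-0.434,0.42,0,0,-0.042],[0.104,-0.434,0.448,0,0,-0.042],[0.104,-0.434,0.448,0,0,-0.042]]'
python3 snap.py 11 wrist scene side
python3 - <<'E'
import cv2,numpy as np
a=cv2.imread('pics/side11.png')[160:320,200:400];b=cv2.imread('pics/wrist11.png')
cv2.imwrite('pics/m11.png',np.hstack([cv2.resize(x,(400,320),interpolation=cv2.INTER_CUBIC) for x in(a,b)]))
E
```

```text
time: 16.35
tool_pos: [399.4, 55.3, 98.0]
tcp_rot: [180.0, 0.2, 0.0]
ft_force: [-0.6, -0.2, -0.4]
finger_gap: 19.6
16.5 [401.   55.2 100.3] [ 1.8e+02 -8.0e-02 -0.0e+00] [  0.6 -18.6 123.6  -0.   74.9  90.6] 18.782738218485974
```

View pics/m11.png

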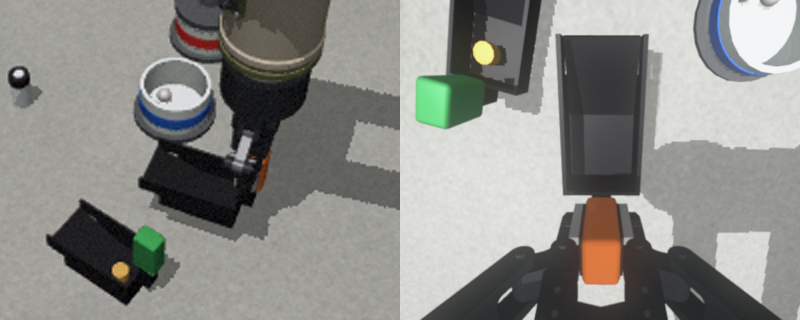

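View pics/scene11.png

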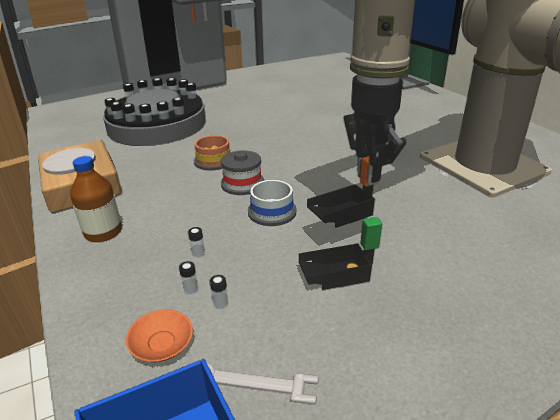

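```bash
python3 -m jog '[[0,0,0.03,0,0,0],[0,0,0.07,0,0,0],[0,0,0.11,0,0,0],[0,0,0.14,0,0,0],[0,0,0.155,0,0,0],[0,0,0.16,0,0,0],[0,0,0.164,0,0,0],[0,0,0.164,0,0,0],[0,0,0.164,0,0,0]]'
python3 -m jog '[[0,0,0.002,0,0,0],[0,0,0.004,0,0,0],[0,0,0.004,0,0,0],[0,0,0.004,0,0,0]]'
```

```text
time: 17.4
tool_pos: [400.2, 55.2, 58.4]
tcp_rot: [-180.0, -0.0, 0.0]
ft_force: [0.0, -0.2, -1.0]
finger_gap: 19.4
time: 17.8
tool_pos: [399.8, 55.2, 57.1]
tcp_rot: [-180.0, 0.0, 0.0]
ft_force: [-0.4, 0.2, -1.1]
finger_gap: 18.9
```

```bash
python3 -m jog '[[0,0,0.002,0,0,0],[0,0,0.004,0,0,0],[0,0,0.004,0,0,0],[0,0,0.004,0,0,0]]'
python3 -m jog '[[0,0,0.002,0,0,0],[0,0,0.003,0,0,0],[0,0,0.003,0,0,0],[0,0,0.003,0,0,0]]'
```

```text
time: 18.2
tool_pos: [399.8, 55.2, 56.0]
tcp_rot: [180.0, 0.0, 0.0]
ft_force: [-0.5, -0.1, -1.8]
finger_gap: 19.0
time: 18.6
tool_pos: [399.9, 55.2, 55.3]
tcp_rot: [180.0, -0.0, -0.0]
ft_force: [-0.4, -0.1, 1.0]
finger_gap: 19.1
```

```bash
python3 -m jog '[[0,0,0,0,0,0],[0,0,0,0,0,0],[0,0,0,0,0,0],[0,0,0,0,0,0],[0,0,0,0,0,0],[0,0,0,0,0,0],[0,0,0,0,0,0],[0,0,0,0,0,0]]' 0.8
python3 -m jog '[[0,0,-0.03,0,0,0],[0,0,-0.1,0,0,0],[0,0,-0.2,0,0,0],[0,0,-0.32,0,0,0],[0,0,-0.46,0,0,0],[0.02,0.1,-0.6,0,0,0],[0.06,0.2,-0.66,0,0,0],[0.1,0.3,-0.7,0,0,0],[0.1,0.3,-0.7,0,0,0],[0.1,0.3,-0.7,0,0,0]]'
python3 snap.py 12 wrist scene side
```

```text
time: 19.4
tool_pos: [399.8, 55.2, 55.3]
tcp_rot: [180.0, 0.0, 0.0]
ft_force: [0.1, -0.1, -0.8]
finger_gap: 68.4
time: 20.4
tool_pos: [424.9, -20.0, 230.7]
tcp_rot: [-180.0, -0.0, -0.1]
ft_force: [0.4, -0.0, 0.2]
finger_gap: 68.2
20.55 [424.2 -19.  229.7] [-1.7997e+02  7.0000e-02  4.0000e-02] [ -9.5 -20.7 111.5   0.   89.3  80.5] 68.28439370520815
```

View pics/wrist12.png

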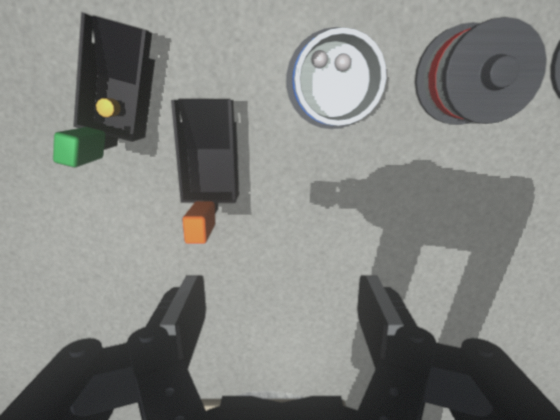

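View pics/scene12.png

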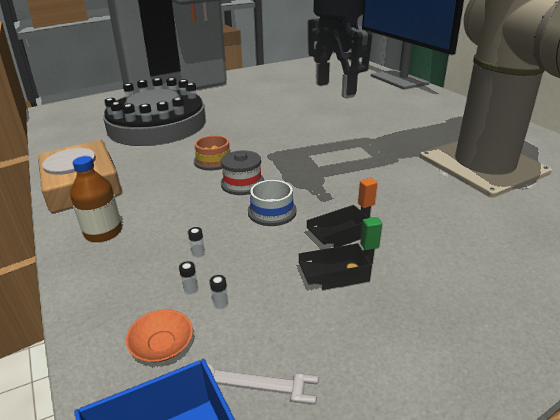

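View pics/side12.png

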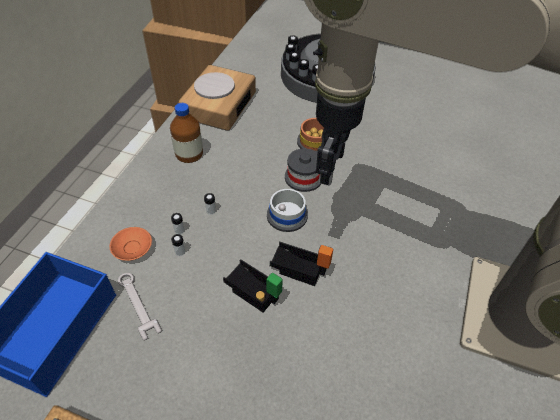

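The wrist view shows both balls in the jar at (320,59) and (343,63). The empty scoop stands level at (205,150), clear of the green one, and the gripper is free.

```bash
python3 - <<'E'
from bench import r
print(r.sense()['ft_force'].round(1)); print(r.hand_in())
E
```

```text
[0.4 0.7 0.6]
the job is handed in; nothing more can be done
None
```

Both steel balls are in the blue-banded jar. The empty orange-gripped scoop stands level on a free patch of bench, and I handed the job in at about 20.6 s of the 54 s allowed.

- **Carry and pour:** I gripped the scoop by its orange grip at 70 N and carried it level. I lowered the lip to about 2 cm above the jar's rim, about 18 mm short of the mouth's centre. Then I tipped it slowly, bringing the lip down to about 1 cm above the rim; both balls rolled out by 27.5° nose-down, so I did not tip further.
- **Last checks:** The last wrist picture shows both balls on the jar floor and the scoop empty, between the jar and the green scoop and touching neither. The gripper is clear of everything. The wrist force never read above about 5 N at the end of any move.
- **Disagreements:** The camera estimates of the jar's centre differed by 3–6 mm, so I re-aimed about 3 mm sideways before lowering. The lip in the hand showed about 2 mm off where I had predicted, which was within the margin. Right after the pour the side camera showed only one ball; the wrist views confirmed both.

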